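# Find the night lantern that has its battery and hold it up

## Task

One of the two identical night lanterns still has its heavy battery inside: lift the left-hand one (left as seen from the robot) a few centimetres straight up, feel its weight and set it back on the ledge, then lift the right-hand one in the same way. Stand the lighter, empty lantern upright on the narrow raised wooden shelf and let go of it, then pick up the heavier one and finish still holding it, upright and still, over the middle of the white tray with its foot more than 12 cm above the ledge. Do not tip a lantern over, and leave the things in the tray and the lantern on the shelf undisturbed.

Things in the scene. Friction and masses are not known exactly. Their poses are not given: they have to be found in the camera images.
- lantern_a: one of two look-alike closed night lanterns, upright cylinder: blue foot 52 mm across, white body 50 mm across from 66 to 106 mm up, blue cap to 118 mm; origin at the centre of its underside, z up. Grip the white body, TCP 80 to 95 mm up. Both stand on the ledge (z = 0) at the robot's right, over 110 mm apart in y, either order; one is at least 90 g heavier (100 to 140 g, 220 to 280 g)
- lantern_b: one of two look-alike closed night lanterns, upright cylinder: blue foot 52 mm across, white body 50 mm across from 66 to 106 mm up, blue cap to 118 mm; origin at the centre of its underside, z up. Grip the white body, TCP 80 to 95 mm up. Both stand on the ledge (z = 0) at the robot's right, over 110 mm apart in y, either order; one is at least 90 g heavier (100 to 140 g, 220 to 280 g)
- riser: fixed narrow wooden shelf on two legs, standing on the ledge at the robot's left; origin on the ledge under its centre. Its flat top is 80 mm above the ledge, 160 mm long along its x and only 60 mm wide along its y
- tray_mid (a point): middle of the inner floor of the fixed white plastic tray, 4 mm above the ledge; the tray measures 300 mm along the point's x and 220 mm along its y, rim 16 mm high
- pill_organizer: narrow pink pill organizer, 150 x 35 x 23 mm, long along its x; origin at the centre of its underside; a bystander standing loose in the tray, not to be moved
- dropper_bottle: amber glass dropper bottle, 33 mm in diameter, 88 mm high with its black dropper; origin at the centre of its underside; a bystander standing loose in the tray, not to be moved
- ear_thermometer: white ear thermometer lying along its x, about 140 x 36 x 30 mm; origin on its underside near the middle; a bystander standing loose in the tray, not to be moved
- bowl: small blue ceramic bowl, 90 mm across, 40 mm high; origin at the centre of its underside; a bystander standing loose in the tray, not to be moved

How it is judged:
By the outcome, as a careful person would: the job done as asked, in the order asked, and still so for the second after the job is handed in, while the arm keeps its last pose, push and grip.
It also fails if it takes over 72 s, if anything falls off the work surface, if the arm or the gripper's body presses on something with over 40 N, if the wrist force passes 120 N, or if a joint passes its speed limit or range.

## Robot

A 6-joint arm with a two-finger parallel gripper is mounted at the origin on the work surface. World frame = base frame: x ahead of the robot, y to its left, z up, the work surface at z = 0. Lengths are in m, angles in rad, forces in N, time in s.
With the tool pointing down it reaches from about 0.4 to 0.825 m from the base axis. Payload 7 kg.
Tool frame: the origin (TCP) lies between the finger pads, 19 mm behind the fingertips; this is the grasp point; z points along the fingers, y is the line along which they close (so a half turn about z gives the same grasp; the last joint's range is limited). The gripper opens to 85 mm and grips with 20 to 120 N. Pads are 22 mm wide; open, the fingers measure 114 mm over their backs; the gripper's body (76 mm by 85 mm) begins 54 mm behind the grasp point. The pads swing forward as they close: fully open they stand 13 mm farther back than shut.
Start: joints at [1.488, 0.359, 0.012, 0, -1.224, -0.288], TCP at [0.245, 0.629, 0.25] pointing down, gripper open.
Joint ranges: [-3.07, 3.07], [-1.43, 2.12], [-1.02, 1.25], [-3.03, 1.67], [-3.05, -0], [-3.03, 3.03]. Speed limits (rad/s): [2.39, 2.39, 3.01, 3.14, 3.14, 3.14].

## Interface

Orientations are given as a rotation vector (axis times angle).
In Python, from station import manip gives the robot as it stands.
- The arm moves only by the tool advance, called as name([rows], argument=value, ...), one row to a line, values as JSON. Schema: {"type":"object","properties":{"segments":{"type":"array","items":{"type":"number"},"minItems":7,"maxItems":140},"force":{"type":"number"},"only":{"type":"string"},"quiet":{"type":"boolean"},"lines":{"type":"string"}},"required":["segments"],"additionalProperties":false}. segments is one flat list of numbers that holds 1 to 20 rows one after another, with no inner brackets; each row has 7 numbers: a rotation vector rx, ry, rz in fractions of the full range, 1 being 2 pi rad, then dx, dy, dz in a scale on which 1.0 is 0.75 m, then the finger opening in m; each row is the pose to reach, as a shift and turn from the pose commanded when the call began, along the tool's axes at that moment; what a row does not reach only later rows make up. A row lasts 1/10 s, in which the tool goes at most 0.05 m and 0.15 rad, less where a joint would pass 70% of its speed; a pose out of reach is approached as far as the arm can. The fingers move at their own pace and stop on an object; force is the grip in N (left out, the last holds). Time passes only in rows, so rows that do not move let the fingers close. The tool returns the time, the measured TCP pose, the force, the opening and the grip force at its end. only (a regular expression) keeps the lines of the reply that match it, lines (a string "A,B") keeps lines A to B, and quiet returns only ok. Input that does not fit is refused with a message, and nothing moves.
- manip.get_obs(): the state, without advancing time (a new reading comes with each control period).
- manip.grab_frame(name): name is "scene" or "top" or "wrist"; returns a dict with "image" (480x640x3 uint8, red, green, blue), "range_z" (480x640 float32, m along the optical axis (not along the pixel's ray), 0 where there is no reading), "intrinsics" (3x3 intrinsics, pixels), "R" (3x3) and "t" (3): a world point X has camera coordinates R X + t. Camera axes: x right, y down, z forward; pixel columns grow to the right and rows downward; lengths in m; the calibration is good to about 2 mm. A picture is of the moment at which its call begins.
- manip.hand_in(): hands the job in; it is judged then, once.
The state is a dict: "time_s": time; "joint_pos": joint angles; "joint_velocities": joint speeds; "effort": joint torques, N m; "tool_pos": TCP position; "orientation": TCP orientation; "contact_force": force on the tool from outside, world axes, zero at the start; "ft_torque": the same for the moment, N m; "opening": finger opening in m; "grip_force": force on a finger pad.
Only numpy, scipy, OpenCV 4.12 (cv2) and the standard library are available. Lean on these libraries where they do the work, as an engineer would, in place of code of your own. Each camera call takes 0.05 s, during which the arm holds its last target. There are 200 camera calls.

## Working session

There is one attempt and no reset: what is moved stays moved. The work goes in short steps, Python scripts to look and compute and a tool call to move; the robot and the scene stay as the last step left them, time stands still between calls to the robot, and variables do not carry over. Pictures are saved under pics/ and viewed, at most 10 in all, crops included, and the job is handed in when it is done.

```bash
mkdir -p pics
```

Create h.py:
```python
import numpy as np, cv2
from station import manip
def grab(n,f=None):
    d=manip.grab_frame(n)
    if f: cv2.imwrite(f,cv2.cvtColor(d["image"],cv2.COLOR_RGB2BGR)); np.savez(f[:-4],**{k:np.array(v) for k,v in d.items()})
    return d
def pts(d):
    z=d["range_z"];v,u=np.indices(z.shape);K=d["intrinsics"]
    c=np.stack([(u-K[0,2])/K[0,0]*z,(v-K[1,2])/K[1,1]*z,z],-1)
    return (c-d["t"])@d["R"]
```

Run:
```python
from h import *
for n in("top","scene"): grab(n,f"pics/{n}0.png")
o=manip.get_obs();print({k:np.round(v,3) for k,v in o.items()})
```

```text
{'time_s': np.float64(0.1), 'joint_pos': array([ 1.488,  0.359,  0.011, -0.   , -1.224, -0.288]), 'joint_velocities': array([ 0.001, -0.001,  0.002,  0.001, -0.002, -0.   ]), 'effort': array([-1.0000e-03, -5.8477e+01,  2.9411e+01,  6.9550e+00, -3.0000e-03,
        0.0000e+00]), 'tool_pos': array([0.244, 0.629, 0.249]), 'orientation': array([ 3.086, -0.579, -0.   ]), 'contact_force': array([-0.819, -0.247, -0.825]), 'ft_torque': array([-0.014, -0.01 ,  0.016]), 'grip_force': np.float64(0.0), 'opening': np.float64(0.086)}
```

View pics/top0.png

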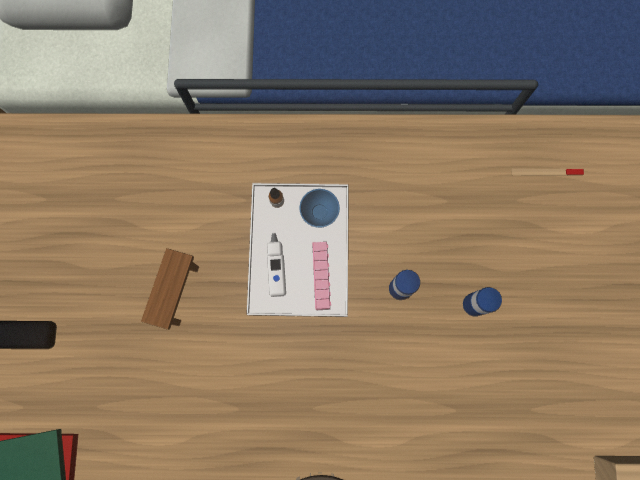

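View pics/scene0.png

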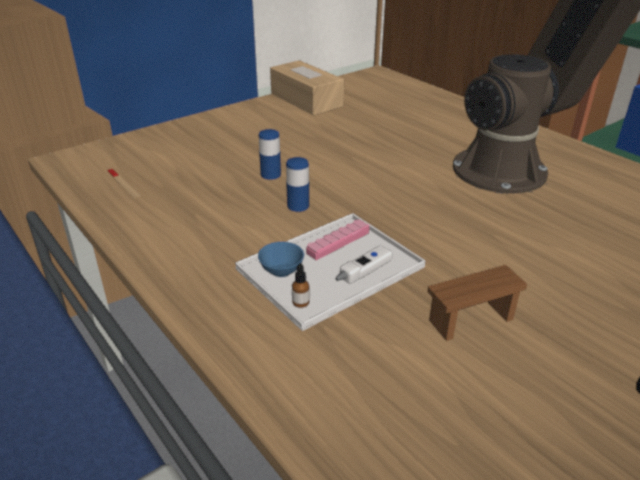

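The top view has +x up and +y left. The lantern caps are at about (407,281) and (488,299), and the shelf top runs from (180,250) to (155,327). The tray spans (253,184) to (348,316). Inside it are the bottle (276,197), bowl (320,208), thermometer (276,268) and pink organizer (321,276). Next I measure these.

Run:
```python
from h import *
for n in("top","scene"):
    d=dict(np.load(f"pics/{n}0.npz"));P=pts(d);im=d["image"].astype(int);ok=d["range_z"]>0
    x,y,z=P[...,0],P[...,1],P[...,2]
    R=ok&(x>.25)&(x<.8)&(y<-.1)&(y>-.6)
    for lo,hi in((.113,.125),(.07,.1)):
        m=R&(z>lo)&(z<hi)
        nn,l,s,c=cv2.connectedComponentsWithStats(m.astype(np.uint8))
        for i in range(1,nn):
            if s[i,4]>40:
                q=P[l==i];(cc,r)=cv2.minEnclosingCircle(q[:,:2].astype(np.float32));print(n,'lant',lo,s[i,4],np.round(c[i]),np.round(cc,4),round(r,4),q[:,2].mean().round(4))
    m=ok&(x>.2)&(x<.8)&(y>.15)&(y<.6)&(z>.07)&(z<.09)
    nn,l,s,c=cv2.connectedComponentsWithStats(m.astype(np.uint8))
    for i in range(1,nn):
        if s[i,4]>100:
            q=P[l==i];b=cv2.minAreaRect(q[:,:2].astype(np.float32));print(n,'riser',s[i,4],c[i].round(),b,np.round(cv2.boxPoints(b),3).tolist(),q[:,2].mean().round(4))
    m=ok&(x>.3)&(x<1)&(y>-.15)&(y<.25)&(z<.03)&(z>.002)&(im.min(-1)>170)
    nn,l,s,c=cv2.connectedComponentsWithStats(m.astype(np.uint8))
    i=1+s[1:,4].argmax();b=cv2.minAreaRect(P[l==i][:,:2].astype(np.float32));print(n,'tray',b)
    for zz in(.02,.05): 
        m=ok&(x>.35)&(x<.85)&(y>-.12)&(y<.15)&(z>zz); print(n,'tray things',[P[m].min(0).round(3),P[m].max(0).round(3)])
```

```text
top lant 0.113 393 [408. 281.] [ 0.5088 -0.1736] 0.024 0.1165
top lant 0.113 419 [490. 299.] [ 0.4734 -0.3347] 0.0247 0.1167
top lant 0.07 54 [398. 290.] [ 0.5017 -0.1659] 0.0226 0.0842
top lant 0.07 98 [476. 304.] [ 0.4719 -0.3304] 0.0243 0.0852
top riser 2257 [167. 289.] ((0.4970557689666748, 0.3214782476425171), (0.061862386763095856, 0.15996989607810974), 74.49463653564453) [[0.41200000047683716, 0.31299999356269836], [0.5659999847412109, 0.27000001072883606], [0.5820000171661377, 0.33000001311302185], [0.42800000309944153, 0.37299999594688416]] 0.0789
top tray ((0.595258891582489, 0.05184157192707062), (0.21718929708003998, 0.2960548996925354), 89.25679016113281)
top tray things [array([ 0.447, -0.056,  0.02 ]), array([0.743, 0.127, 0.093])]
top tray things [array([0.693, 0.093, 0.05 ]), array([0.716, 0.117, 0.093])]
scene lant 0.113 133 [269. 133.] [ 0.4744 -0.3292] 0.0278 0.1162
scene lant 0.113 178 [297. 162.] [ 0.5082 -0.1695] 0.0262 0.1163
scene lant 0.07 228 [269. 147.] [ 0.4762 -0.3283] 0.0257 0.0851
scene lant 0.07 269 [297. 178.] [ 0.5118 -0.1677] 0.0255 0.0851
scene riser 2532 [476. 288.] ((0.4968881607055664, 0.3237634301185608), (0.06373071670532227, 0.1617927849292755), 74.93334197998047) [[0.4099999964237213, 0.3140000104904175], [0.5669999718666077, 0.2720000147819519], [0.5830000042915344, 0.33399999141693115], [0.4269999861717224, 0.37599998712539673]] 0.0792
scene tray ((0.5963704586029053, 0.04813291132450104), (0.23852400481700897, 0.2967185974121094), 89.08589172363281)
scene tray things [array([ 0.458, -0.036,  0.02 ]), array([0.725, 0.126, 0.093])]
scene tray things [array([0.696, 0.097, 0.05 ]), array([0.718, 0.124, 0.093])]
```

Add to h.py:
```python
from scipy.spatial.transform import Rotation as Ro
def to(*targets):
    o=manip.get_obs();R=Ro.from_rotvec(o["orientation"])
    for t in targets: print(t,'->',np.round(R.inv().apply(np.array(t)-o["tool_pos"]),4))
    print('t',o["time_s"],'pos',o["tool_pos"].round(4),'z',R.as_matrix()[:,2].round(4),'q',o["joint_pos"].round(2),'F',o["contact_force"].round(2),'open',round(float(o["opening"]),4))
```

```bash
python3 -c "
from h import *
to((.51,-.171,.25),(.45,.25,.25),(.51,-.171,.088))"
```

```text
(0.51, -0.171, 0.25) -> [5.373e-01 6.491e-01 2.000e-04]
(0.45, 0.25, 0.25) -> [ 0.3288  0.2785 -0.0004]
(0.51, -0.171, 0.088) -> [0.5373 0.6489 0.1622]
t 0.1 pos [0.2445 0.6287 0.2492] z [-4.0e-04 -1.5e-03 -1.0e+00] q [ 1.49  0.36  0.01 -0.   -1.22 -0.29] F [-0.82 -0.25 -0.82] open 0.0855
```

Units first: shifts go in shares of 0.75 m and turns go in shares of 2 pi rad. So 0.649 m / 0.75 = 0.8653, 0.537 m / 0.75 = 0.716.

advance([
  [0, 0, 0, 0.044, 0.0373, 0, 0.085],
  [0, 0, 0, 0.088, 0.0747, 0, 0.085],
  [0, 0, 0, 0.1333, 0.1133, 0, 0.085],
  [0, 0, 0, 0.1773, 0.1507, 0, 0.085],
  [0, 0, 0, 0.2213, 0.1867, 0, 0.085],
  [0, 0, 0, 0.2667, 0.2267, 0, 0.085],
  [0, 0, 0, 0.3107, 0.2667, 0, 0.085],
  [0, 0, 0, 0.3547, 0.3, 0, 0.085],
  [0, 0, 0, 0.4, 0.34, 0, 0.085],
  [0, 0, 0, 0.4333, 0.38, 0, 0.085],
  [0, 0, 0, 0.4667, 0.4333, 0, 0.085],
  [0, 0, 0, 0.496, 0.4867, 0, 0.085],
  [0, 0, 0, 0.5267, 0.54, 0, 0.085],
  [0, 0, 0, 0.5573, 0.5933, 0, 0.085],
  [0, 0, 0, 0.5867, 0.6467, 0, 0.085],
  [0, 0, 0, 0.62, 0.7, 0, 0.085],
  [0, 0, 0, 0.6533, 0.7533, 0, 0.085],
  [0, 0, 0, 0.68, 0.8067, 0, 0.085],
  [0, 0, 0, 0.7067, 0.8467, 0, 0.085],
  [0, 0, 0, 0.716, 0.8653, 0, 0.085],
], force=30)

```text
refused: segments[0]: [0, 0, 0, 0.044, 0.0373, 0, 0.085] is not of type 'number' (schema: type "number"). Nothing was moved.
```

Nothing moved. I misread the format; it is one flat list, 7 numbers to a row, no inner brackets. Resending.

advance(segments=[0, 0, 0, 0.044, 0.0373, 0, 0.085, 0, 0, 0, 0.088, 0.0747, 0, 0.085, 0, 0, 0, 0.1333, 0.1133, 0, 0.085, 0, 0, 0, 0.1773, 0.1507, 0, 0.085, 0, 0, 0, 0.2213, 0.1867, 0, 0.085, 0, 0, 0, 0.2667, 0.2267, 0, 0.085, 0, 0, 0, 0.3107, 0.2667, 0, 0.085, 0, 0, 0, 0.3547, 0.3, 0, 0.085, 0, 0, 0, 0.4, 0.34, 0, 0.085, 0, 0, 0, 0.4333, 0.38, 0, 0.085, 0, 0, 0, 0.4667, 0.4333, 0, 0.085, 0, 0, 0, 0.496, 0.4867, 0, 0.085, 0, 0, 0, 0.5267, 0.54, 0, 0.085, 0, 0, 0, 0.5573, 0.5933, 0, 0.085, 0, 0, 0, 0.5867, 0.6467, 0, 0.085, 0, 0, 0, 0.62, 0.7, 0, 0.085, 0, 0, 0, 0.6533, 0.7533, 0, 0.085, 0, 0, 0, 0.68, 0.8067, 0, 0.085, 0, 0, 0, 0.7067, 0.8467, 0, 0.085, 0, 0, 0, 0.716, 0.8653, 0, 0.085], force=30)

```text
time_s: 2.1
tool_pos: [0.5099, -0.1731, 0.2494]
orientation: [3.087, -0.583, -0.002]
contact_force: [0.3, 0.5, -0.7]
opening: 0.0851
grip_force: 0.0
```

advance(segments=[0, 0, 0, 0, 0, 0, 0.085, 0, 0, 0, 0, 0, 0, 0.085])

```text
time_s: 2.3
tool_pos: [0.5096, -0.1705, 0.2496]
orientation: [-3.087, 0.581, 0.001]
contact_force: [-0.7, 0.5, -0.0]
opening: 0.085
grip_force: 0.0
```

Run:
```python
from h import *
to((.51,-.171,.25),(.51,-.171,.088))
d=grab("wrist","pics/w1.png");P=pts(d);z=P[...,2];m=(d["range_z"]>0)&(z>.112)&(z<.123)&(abs(P[...,0]-.5)<.06)&(abs(P[...,1]+.17)<.06)
print(m.sum(),cv2.minEnclosingCircle(P[m][:,:2].astype(np.float32)))
```

```text
(0.51, -0.171, 0.25) -> [ 0.0006  0.0003 -0.0004]
(0.51, -0.171, 0.088) -> [0.0007 0.0003 0.1616]
t 2.3 pos [ 0.5096 -0.1705  0.2496] z [-8.e-04  2.e-04 -1.e+00] q [ 0.04  0.13 -0.29 -0.   -1.15  1.16] F [-0.7   0.45 -0.03] open 0.085
4300 ((0.5081524848937988, -0.17256838083267212), 0.02486090548336506)
```

View pics/w1.png

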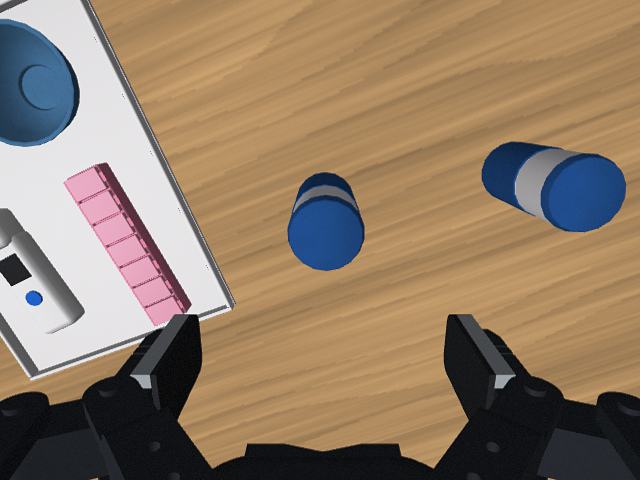

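The lantern cap (326,232) lies centred between the fingers and the fitted centre is (0.508,-0.172), within 2 mm of the TCP. Descending and gripping.

To row units: 0.161 m / 0.75 = 0.2147, 0.001 m / 0.75 = 0.0013.

advance(segments=[0, 0, 0, 0, 0.0013, 0.0533, 0.085, 0, 0, 0, 0, 0.0027, 0.1067, 0.085, 0, 0, 0, 0, 0.0027, 0.1467, 0.085, 0, 0, 0, 0, 0.0027, 0.1733, 0.085, 0, 0, 0, 0, 0.0027, 0.1933, 0.085, 0, 0, 0, 0, 0.0027, 0.2067, 0.085, 0, 0, 0, 0, 0.0027, 0.2147, 0.085, 0, 0, 0, 0, 0.0027, 0.2147, 0.085, 0, 0, 0, 0, 0.0027, 0.2147, 0.03, 0, 0, 0, 0, 0.0027, 0.2147, 0.03, 0, 0, 0, 0, 0.0027, 0.2147, 0.03, 0, 0, 0, 0, 0.0027, 0.2147, 0.03, 0, 0, 0, 0, 0.0027, 0.2147, 0.03, 0, 0, 0, 0, 0.0027, 0.2147, 0.03, 0, 0, 0, 0, 0.0027, 0.2147, 0.03], force=30)

```text
time_s: 3.85
tool_pos: [0.51, -0.1724, 0.0901]
orientation: [-3.088, 0.579, -0.003]
contact_force: [-1.0, -0.8, 6.3]
opening: 0.0487
grip_force: 30.3
```

To row units: -0.05 m / 0.75 = -0.0667, -0.046 m / 0.75 = -0.0613.

advance(segments=[0, 0, 0, 0, 0, -0.0067, 0.03, 0, 0, 0, 0, 0, -0.02, 0.03, 0, 0, 0, 0, 0, -0.036, 0.03, 0, 0, 0, 0, 0, -0.052, 0.03, 0, 0, 0, 0, 0, -0.0613, 0.03, 0, 0, 0, 0, 0, -0.0667, 0.03, 0, 0, 0, 0, 0, -0.0667, 0.03, 0, 0, 0, 0, 0, -0.0667, 0.03, 0, 0, 0, 0, 0, -0.0667, 0.03, 0, 0, 0, 0, 0, -0.0667, 0.03])

```text
time_s: 4.85
tool_pos: [0.509, -0.1722, 0.1385]
orientation: [3.088, -0.579, -0.001]
contact_force: [0.4, 0.2, -0.1]
opening: 0.0488
grip_force: 31.3
```

Add to h.py:
```python
def weigh(n=16):
    f=[];e=[]
    for _ in range(n):
        manip.grab_frame("top");o=manip.get_obs();f.append(o["contact_force"]);e.append(o["effort"][1:3])
    f=np.array(f);print('F',f.mean(0).round(3),'sd',f.std(0).round(2),'eff',np.mean(e,0).round(3))
```

```bash
python3 -c "
from h import *
weigh();to((.51,-.172,.09))"
```

```text
F [-0.09  -0.189 -1.122] sd [0.34 0.57 0.57] eff [-44.203  24.765]
(0.51, -0.172, 0.09) -> [ 0.0006 -0.0005  0.049 ]
t 5.65 pos [ 0.5092 -0.1722  0.139 ] z [ 1.e-04  0.e+00 -1.e+00] q [ 0.04  0.24 -0.44  0.   -0.89  1.16] F [-0.43  0.67  0.03] open 0.0492
```

To row units: -0.11 m / 0.75 = -0.1467, 0.05 m / 0.75 = 0.0667.

advance(segments=[0, 0, 0, 0, 0, 0.0133, 0.03, 0, 0, 0, 0, 0, 0.0293, 0.03, 0, 0, 0, 0, 0, 0.0453, 0.03, 0, 0, 0, 0, 0, 0.056, 0.03, 0, 0, 0, 0, 0, 0.0613, 0.03, 0, 0, 0, 0, 0, 0.0653, 0.03, 0, 0, 0, 0, 0, 0.0667, 0.03, 0, 0, 0, 0, 0, 0.0667, 0.03, 0, 0, 0, 0, 0, 0.0667, 0.06, 0, 0, 0, 0, 0, 0.0667, 0.085, 0, 0, 0, 0, 0, 0.0667, 0.085, 0, 0, 0, 0, 0, 0.0667, 0.085, 0, 0, 0, 0, 0, 0.0667, 0.085, 0, 0, 0, 0, 0, 0.0533, 0.085, 0, 0, 0, 0, 0, 0.0133, 0.085, 0, 0, 0, 0, 0, -0.04, 0.085, 0, 0, 0, 0, 0, -0.0933, 0.085, 0, 0, 0, 0, 0, -0.1467, 0.085, 0, 0, 0, 0, 0, -0.1467, 0.085, 0, 0, 0, 0, 0, -0.1467, 0.085])

```text
time_s: 7.65
tool_pos: [0.5096, -0.1722, 0.2508]
orientation: [-3.087, 0.579, -0.005]
contact_force: [0.5, 0.5, -0.1]
opening: 0.0853
grip_force: 0.0
```

Run:
```python
from h import *
weigh()
to((.474,-.332,.25))
d=grab("wrist","pics/w2.png");P=pts(d);z=P[...,2]
for c in((.508,-.172),(.474,-.332)):
    m=(d["range_z"]>0)&(z>.112)&(z<.123)&(abs(P[...,0]-c[0])<.06)&(abs(P[...,1]-c[1])<.06)
    print(m.sum(),cv2.minEnclosingCircle(P[m][:,:2].astype(np.float32)))
```

```text
F [-0.045 -0.042 -0.031] sd [0.45 0.44 0.63] eff [-39.725  28.563]
(0.474, -0.332, 0.25) -> [ 0.025   0.1617 -0.001 ]
t 8.45 pos [ 0.5092 -0.1722  0.249 ] z [-0. -0. -1.] q [ 0.04  0.13 -0.29  0.   -1.15  1.16] F [ 0.21 -0.55  0.44] open 0.085
4288 ((0.5068313479423523, -0.17253543436527252), 0.02487865835428238)
4793 ((0.47331520915031433, -0.3334468901157379), 0.025039836764335632)
```

To row units: 0.163 m / 0.75 = 0.2173, 0.16 m / 0.75 = 0.2133.

advance(segments=[0, 0, 0, 0.008, 0.0533, 0, 0.085, 0, 0, 0, 0.016, 0.1067, 0, 0.085, 0, 0, 0, 0.0253, 0.16, 0, 0.085, 0, 0, 0, 0.032, 0.2, 0, 0.085, 0, 0, 0, 0.0333, 0.2173, 0, 0.085, 0, 0, 0, 0.0333, 0.2173, 0.0533, 0.085, 0, 0, 0, 0.0333, 0.2173, 0.1067, 0.085, 0, 0, 0, 0.0333, 0.2173, 0.1467, 0.085, 0, 0, 0, 0.0333, 0.2173, 0.1733, 0.085, 0, 0, 0, 0.0333, 0.2173, 0.1933, 0.085, 0, 0, 0, 0.0333, 0.2173, 0.2067, 0.085, 0, 0, 0, 0.0333, 0.2173, 0.2133, 0.085, 0, 0, 0, 0.0333, 0.2173, 0.2133, 0.085, 0, 0, 0, 0.0333, 0.2173, 0.2133, 0.03, 0, 0, 0, 0.0333, 0.2173, 0.2133, 0.03, 0, 0, 0, 0.0333, 0.2173, 0.2133, 0.03, 0, 0, 0, 0.0333, 0.2173, 0.2133, 0.03, 0, 0, 0, 0.0333, 0.2173, 0.2133, 0.03, 0, 0, 0, 0.0333, 0.2173, 0.2133, 0.03, 0, 0, 0, 0.0333, 0.2173, 0.2133, 0.03], force=30)

```text
time_s: 10.5
tool_pos: [0.4741, -0.3336, 0.0901]
orientation: [3.087, -0.579, 0.003]
contact_force: [-0.2, 0.1, 6.5]
opening: 0.049
grip_force: 30.5
```

advance(segments=[0, 0, 0, 0, 0, -0.0067, 0.03, 0, 0, 0, 0, 0, -0.02, 0.03, 0, 0, 0, 0, 0, -0.036, 0.03, 0, 0, 0, 0, 0, -0.052, 0.03, 0, 0, 0, 0, 0, -0.0613, 0.03, 0, 0, 0, 0, 0, -0.0667, 0.03, 0, 0, 0, 0, 0, -0.0667, 0.03, 0, 0, 0, 0, 0, -0.0667, 0.03, 0, 0, 0, 0, 0, -0.0667, 0.03, 0, 0, 0, 0, 0, -0.0667, 0.03])

```text
time_s: 11.5
tool_pos: [0.4732, -0.3331, 0.1385]
orientation: [-3.088, 0.579, 0.001]
contact_force: [0.1, -0.2, -2.7]
opening: 0.0494
grip_force: 31.6
```

```bash
python3 -c "
from h import *
weigh();to((.474,-.333,.088))"
```

```text
F [-0.126 -0.213 -2.298] sd [0.42 0.36 0.43] eff [-50.355  25.702]
(0.474, -0.333, 0.088) -> [ 0.0004 -0.0004  0.051 ]
t 12.3 pos [ 0.4735 -0.3332  0.139 ] z [ 0. -0. -1.] q [-0.28  0.3  -0.35  0.   -0.92  1.48] F [-0.68  0.39 -2.18] open 0.0494
```

Left weighs about 114 g and right about 234 g, so the left one is the empty lantern. Setting the right one back, then going to the left one.

To row units: -0.11 m / 0.75 = -0.1467, -0.07 m / 0.75 = -0.0933.

advance(segments=[0, 0, 0, 0, 0, 0.0133, 0.03, 0, 0, 0, 0, 0, 0.0293, 0.03, 0, 0, 0, 0, 0, 0.0453, 0.03, 0, 0, 0, 0, 0, 0.056, 0.03, 0, 0, 0, 0, 0, 0.0613, 0.03, 0, 0, 0, 0, 0, 0.0653, 0.03, 0, 0, 0, 0, 0, 0.0667, 0.03, 0, 0, 0, 0, 0, 0.0667, 0.03, 0, 0, 0, 0, 0, 0.0667, 0.06, 0, 0, 0, 0, 0, 0.0667, 0.085, 0, 0, 0, 0, 0, 0.0667, 0.085, 0, 0, 0, 0, 0, 0.0667, 0.085, 0, 0, 0, 0, 0, 0.0667, 0.085, 0, 0, 0, 0, 0, 0.0533, 0.085, 0, 0, 0, 0, 0, 0.0133, 0.085, 0, 0, 0, 0, 0, -0.04, 0.085, 0, 0, 0, 0, 0, -0.0933, 0.085, 0, 0, 0, 0, 0, -0.1467, 0.085, 0, 0, 0, 0, 0, -0.1467, 0.085])

```text
time_s: 14.2
tool_pos: [0.4759, -0.3347, 0.2564]
orientation: [3.085, -0.577, 0.016]
contact_force: [0.1, 0.1, 0.2]
opening: 0.0848
grip_force: 0.0
```

advance(segments=[0, 0, 0, -0.008, -0.0533, 0, 0.085, 0, 0, 0, -0.016, -0.1067, 0, 0.085, 0, 0, 0, -0.0253, -0.16, 0, 0.085, 0, 0, 0, -0.032, -0.2, 0, 0.085, 0, 0, 0, -0.0347, -0.216, 0, 0.085, 0, 0, 0, -0.0347, -0.216, 0, 0.085, 0, 0, 0, -0.0347, -0.216, 0, 0.085])

```text
time_s: 14.9
tool_pos: [0.5079, -0.1731, 0.2493]
orientation: [3.088, -0.578, 0.0]
contact_force: [-0.2, -0.4, -0.1]
opening: 0.0848
grip_force: 0.0
```

Run:
```python
from h import *
to((.507,-.1725,.088))
d=grab("wrist","pics/w3.png");P=pts(d);z=P[...,2]
for c in((.508,-.172),(.474,-.332)):
    m=(d["range_z"]>0)&(z>.112)&(z<.123)&(abs(P[...,0]-c[0])<.06)&(abs(P[...,1]-c[1])<.06)
    print(m.sum(),cv2.minEnclosingCircle(P[m][:,:2].astype(np.float32)))
```

```text
(0.507, -0.1725, 0.088) -> [-0.0011 -0.0002  0.1613]
t 14.9 pos [ 0.5079 -0.1731  0.2493] z [ 2.e-04 -2.e-04 -1.e+00] q [ 0.04  0.13 -0.29  0.   -1.15  1.16] F [-0.23 -0.36 -0.08] open 0.0848
4293 ((0.5067766308784485, -0.17253132164478302), 0.024903250858187675)
4759 ((0.4723125994205475, -0.33331939578056335), 0.02488701045513153)
```

To row units: 0.16 m / 0.75 = 0.2133, 0.155 m / 0.75 = 0.2067.

advance(segments=[0, 0, 0, -0.0013, 0, 0.0533, 0.085, 0, 0, 0, -0.0013, 0, 0.1067, 0.085, 0, 0, 0, -0.0013, 0, 0.1467, 0.085, 0, 0, 0, -0.0013, 0, 0.1733, 0.085, 0, 0, 0, -0.0013, 0, 0.1933, 0.085, 0, 0, 0, -0.0013, 0, 0.2067, 0.085, 0, 0, 0, -0.0013, 0, 0.2133, 0.085, 0, 0, 0, -0.0013, 0, 0.2133, 0.085, 0, 0, 0, -0.0013, 0, 0.2133, 0.03, 0, 0, 0, -0.0013, 0, 0.2133, 0.03, 0, 0, 0, -0.0013, 0, 0.2133, 0.03, 0, 0, 0, -0.0013, 0, 0.2133, 0.03, 0, 0, 0, -0.0013, 0, 0.2133, 0.03, 0, 0, 0, -0.0013, 0, 0.2133, 0.03, 0, 0, 0, -0.0013, 0, 0.2133, 0.03], force=35)

```text
time_s: 16.45
tool_pos: [0.5076, -0.1726, 0.0903]
orientation: [3.088, -0.578, 0.003]
contact_force: [-1.3, -0.1, 5.9]
opening: 0.049
grip_force: 35.2
```

advance(segments=[0, 0, 0, 0, 0, -0.0067, 0.03, 0, 0, 0, 0, 0, -0.0267, 0.03, 0, 0, 0, 0, 0, -0.06, 0.03, 0, 0, 0, 0, 0, -0.1, 0.03, 0, 0, 0, 0, 0, -0.14, 0.03, 0, 0, 0, 0, 0, -0.18, 0.03, 0, 0, 0, 0, 0, -0.2133, 0.03, 0, 0, 0, 0, 0, -0.2267, 0.03, 0, 0, 0, 0, 0, -0.2267, 0.03, 0, 0, 0, 0, 0, -0.2267, 0.03])

```text
time_s: 17.45
tool_pos: [0.5063, -0.1722, 0.2579]
orientation: [-3.087, 0.579, 0.002]
contact_force: [0.0, -0.1, -1.7]
opening: 0.0491
grip_force: 36.4
```

advance(segments=[0, 0, 0, -0.0053, -0.0133, 0, 0.03, 0, 0, 0, -0.016, -0.0387, 0, 0.03, 0, 0, 0, -0.0307, -0.0747, 0, 0.03, 0, 0, 0, -0.0493, -0.12, 0, 0.03, 0, 0, 0, -0.0693, -0.168, 0, 0.03, 0, 0, 0, -0.0893, -0.216, 0, 0.03, 0, 0, 0, -0.1093, -0.264, 0, 0.03, 0, 0, 0, -0.1293, -0.3133, 0, 0.03, 0, 0, 0, -0.1493, -0.3613, 0, 0.03, 0, 0, 0, -0.1693, -0.4107, 0, 0.03, 0, 0, 0, -0.1893, -0.4587, 0, 0.03, 0, 0, 0, -0.208, -0.504, 0, 0.03, 0, 0, 0, -0.224, -0.5427, 0, 0.03, 0, 0, 0, -0.2373, -0.5747, 0, 0.03, 0, 0, 0, -0.2467, -0.5973, 0, 0.03, 0, 0, 0, -0.252, -0.6107, 0, 0.03, 0, 0, 0, -0.252, -0.6107, 0, 0.03, 0, 0, 0, -0.252, -0.6107, 0, 0.03, 0, 0, 0, -0.252, -0.6107, 0, 0.03])

```text
time_s: 19.35
tool_pos: [0.4968, 0.322, 0.259]
orientation: [3.087, -0.58, -0.0]
contact_force: [0.5, 0.3, -0.6]
opening: 0.049
grip_force: 36.5
```

Run:
```python
from h import *
to((.497,.3225,.17))
for n in("wrist","scene"): grab(n,f"pics/{n}4.png")
```

```text
(0.497, 0.3225, 0.17) -> [-0.     -0.0006  0.089 ]
t 19.35 pos [0.4968 0.322  0.259 ] z [-1.e-04 -1.e-04 -1.e+00] q [ 0.9   0.22 -0.16 -0.   -1.19  0.29] F [ 0.54  0.25 -0.59] open 0.049
```

View pics/scene4.png

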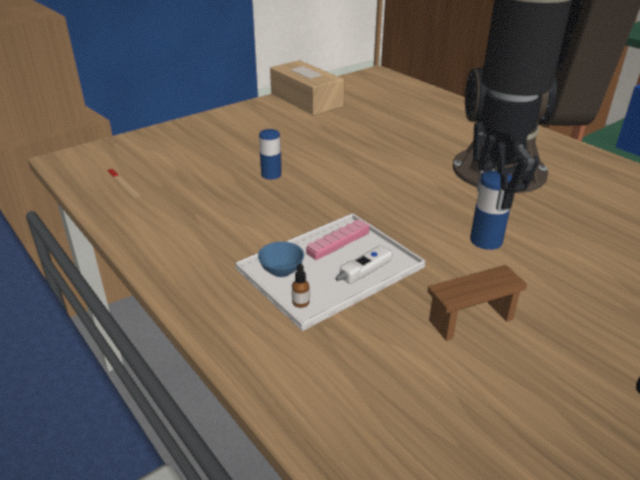

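View pics/wrist4.png

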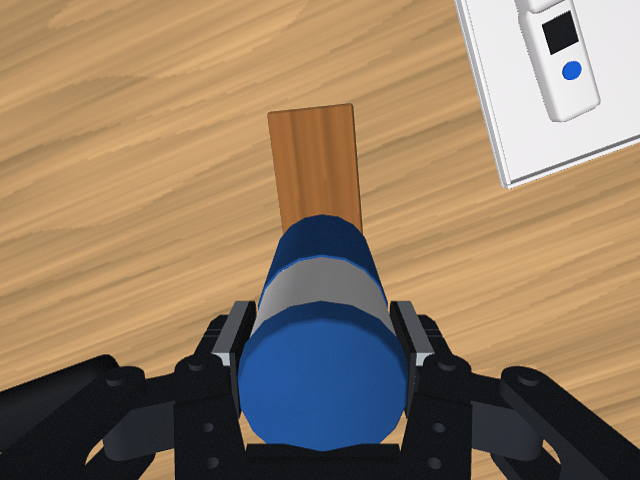

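The lantern hangs upright above the shelf (scene image (490,215)). In the wrist image the shelf's far end shows at (310,110), with its centreline close to the lantern's. I'll refine the shelf's centreline and the foot position from these frames.

Run:
```python
from h import *
for n in("wrist","scene"):
    d=dict(np.load(f"pics/{n}4.npz"));P=pts(d);z=P[...,2]
    im=d["image"].astype(int);br=im[...,0]-im[...,2]>20
    m=(d["range_z"]>0)&(z>.074)&(z<.085)&(abs(P[...,0]-.5)<.12)&(abs(P[...,1]-.32)<.1)&br
    q=P[m];b=cv2.minAreaRect(q[:,:2].astype(np.float32));print(n,m.sum(),b,q[:,2].mean())
    # line along shelf: distance of TCP from mid line
    bp=cv2.boxPoints(b);print(bp.round(4).tolist())
    a=np.deg2rad(-15.3);nrm=np.array([-np.sin(a),np.cos(a)]);s=q[:,:2]@nrm;t=q[:,:2]@np.array([np.cos(a),np.sin(a)])
    print('across 0.5/99.5%',np.percentile(s,[.5,99.5]).round(4),'along',np.percentile(t,[.5,99.5]).round(4),'tcp across',np.array([.4968,.322])@nrm,'along',np.array([.4968,.322])@[np.cos(a),np.sin(a)])
    # lantern foot points 
    bl=(im[...,2]-im[...,0]>40)
    m=(d["range_z"]>0)&bl&(z>.16)&(z<.235)&(abs(P[...,0]-.5)<.08)&(abs(P[...,1]-.32)<.08)
    q=P[m]
    if len(q)>20:
        A=np.c_[2*q[:,:2],np.ones(len(q))];s=np.linalg.lstsq(A,(q[:,:2]**2).sum(1),rcond=None)[0];print('foot circle',s[:2],np.sqrt(s[2]+s[:2]@s[:2]),q[:,2].min())
```

```text
wrist 9419 ((0.5280590057373047, 0.31419217586517334), (0.06011426821351051, 0.09370577335357666), 74.42879486083984) 0.08118686706244439
[[0.4749000072479248, 0.2978000044822693], [0.5651000142097473, 0.2727000117301941], [0.5813000202178955, 0.33059999346733093], [0.4909999966621399, 0.35569998621940613]]
across 0.5/99.5% [0.4127 0.472 ] along [0.387  0.4729] tcp across 0.44167961996620825 along 0.394225003400984
foot circle [0.49602471 0.32186354] 0.025446333562053124 0.1729867400579181
scene 2339 ((0.49635761976242065, 0.3245498239994049), (0.06343363225460052, 0.162571981549263), 74.24072265625) 0.07976135710892988
[[0.40950000286102295, 0.31610000133514404], [0.5659999847412109, 0.2718999981880188], [0.5831999778747559, 0.3330000042915344], [0.42669999599456787, 0.37720000743865967]]
across 0.5/99.5% [0.4136 0.474 ] along [0.3144 0.4734] tcp across 0.44167961996620825 along 0.394225003400984
foot circle [0.49853974 0.32532121] 0.021737410987107627 0.17165862627420309
```

advance(segments=[0, 0, 0, 0, -0.0013, 0.0133, 0.03, 0, 0, 0, 0, -0.0013, 0.04, 0.03, 0, 0, 0, 0, -0.0013, 0.0667, 0.03, 0, 0, 0, 0, -0.0013, 0.0867, 0.03, 0, 0, 0, 0, -0.0013, 0.1, 0.03, 0, 0, 0, 0, -0.0013, 0.108, 0.03, 0, 0, 0, 0, -0.0013, 0.112, 0.03, 0, 0, 0, 0, -0.0013, 0.1133, 0.03, 0, 0, 0, 0, -0.0013, 0.1147, 0.03, 0, 0, 0, 0, -0.0013, 0.1147, 0.03, 0, 0, 0, 0, -0.0013, 0.1147, 0.03])

```text
time_s: 20.55
tool_pos: [0.4973, 0.324, 0.1734]
orientation: [-3.087, 0.579, -0.001]
contact_force: [0.4, -0.7, -0.7]
opening: 0.0487
grip_force: 36.5
```

```bash
python3 -c "
from h import *
weigh(4)"
```

```text
F [ 0.081  0.249 -1.396] sd [0.84 0.56 0.8 ] eff [-50.304  26.851]
```

advance(segments=[0, 0, 0, 0, 0, 0.0013, 0.03, 0, 0, 0, 0, 0, 0.0027, 0.03, 0, 0, 0, 0, 0, 0.004, 0.03, 0, 0, 0, 0, 0, 0.004, 0.03, 0, 0, 0, 0, 0, 0.004, 0.03])

```text
time_s: 21.25
tool_pos: [0.4973, 0.3239, 0.1704]
orientation: [-3.088, 0.579, -0.001]
contact_force: [-1.0, -1.2, 4.0]
opening: 0.0487
grip_force: 36.6
```

```bash
python3 -c "
from h import *
weigh(4);to((.497,.323,.17))"
```

```text
F [-1.379 -1.027  4.025] sd [0.36 0.25 0.83] eff [-47.303  25.403]
(0.497, 0.323, 0.17) -> [0.0001 0.0009 0.0004]
t 21.45 pos [0.4973 0.3239 0.1704] z [ 4.e-04  3.e-04 -1.e+00] q [ 0.91  0.29 -0.28  0.   -1.    0.29] F [-1.37 -1.33  5.39] open 0.0491
```

Contact with 4–5 N, so it is seated on the shelf. Opening and rising.

To row units: -0.12 m / 0.75 = -0.16, -0.1 m / 0.75 = -0.1333.

advance(segments=[0, 0, 0, 0, 0, -0.0013, 0.052, 0, 0, 0, 0, 0, -0.0013, 0.06, 0, 0, 0, 0, 0, -0.0013, 0.085, 0, 0, 0, 0, 0, -0.0013, 0.085, 0, 0, 0, 0, 0, -0.0013, 0.085, 0, 0, 0, 0, 0, -0.0013, 0.085, 0, 0, 0, 0, 0, -0.0133, 0.085, 0, 0, 0, 0, 0, -0.04, 0.085, 0, 0, 0, 0, 0, -0.08, 0.085, 0, 0, 0, 0, 0, -0.1333, 0.085, 0, 0, 0, 0, 0, -0.16, 0.085, 0, 0, 0, 0, 0, -0.16, 0.085, 0, 0, 0, 0, 0, -0.16, 0.085])

```text
time_s: 22.75
tool_pos: [0.4971, 0.3239, 0.2907]
orientation: [-3.086, 0.579, -0.001]
contact_force: [0.1, -0.5, -0.5]
opening: 0.085
grip_force: 0.0
```

Run:
```python
from h import *
to((.473,-.333,.25),(.5,-.2,.29),(.473,-.333,.29))
d=grab("wrist","pics/w5.png");P=pts(d);z=P[...,2]
m=(d["range_z"]>0)&(z>.19)&(z<.21)&(abs(P[...,0]-.5)<.06)&(abs(P[...,1]-.323)<.06)
print(m.sum(),cv2.minEnclosingCircle(P[m][:,:2].astype(np.float32)),P[m][:,2].mean())
```

```text
(0.473, -0.333, 0.25) -> [0.2156 0.621  0.0399]
(0.5, -0.2, 0.29) -> [1.926e-01 4.872e-01 1.000e-04]
(0.473, -0.333, 0.29) -> [ 2.156e-01  6.210e-01 -1.000e-04]
t 22.75 pos [0.4971 0.3239 0.2907] z [ 6.0e-04  1.2e-03 -1.0e+00] q [ 0.91  0.2  -0.11 -0.   -1.26  0.29] F [ 0.09 -0.53 -0.54] open 0.085
5875 ((0.49688854813575745, 0.3237878978252411), 0.025258662179112434) 0.1971963069082286
```

View pics/w5.png

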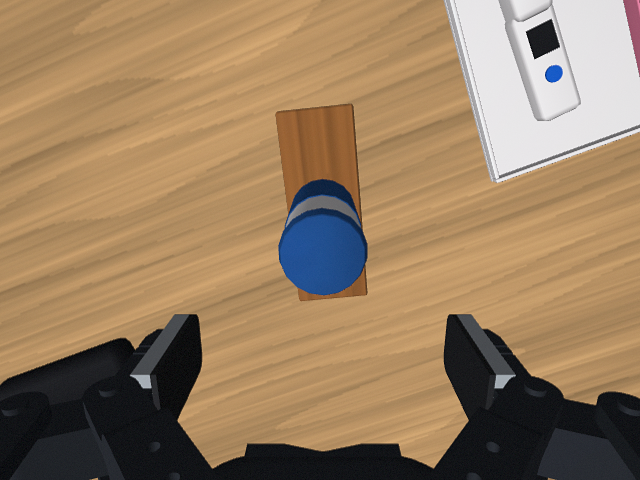

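The lantern stands upright on the shelf (cap at (323,251), top at z≈0.197, centred). Now to the heavy lantern.

To row units: 0.621 m / 0.75 = 0.828, 0.61 m / 0.75 = 0.8133.

advance(segments=[0, 0, 0, 0.0133, 0.04, 0, 0.085, 0, 0, 0, 0.0333, 0.096, 0, 0.085, 0, 0, 0, 0.0533, 0.1533, 0, 0.085, 0, 0, 0, 0.0733, 0.2107, 0, 0.085, 0, 0, 0, 0.0933, 0.2693, 0, 0.085, 0, 0, 0, 0.1133, 0.3267, 0, 0.085, 0, 0, 0, 0.1333, 0.384, 0, 0.085, 0, 0, 0, 0.1533, 0.4413, 0, 0.085, 0, 0, 0, 0.1733, 0.4987, 0, 0.085, 0, 0, 0, 0.1933, 0.5573, 0, 0.085, 0, 0, 0, 0.2133, 0.6147, 0, 0.085, 0, 0, 0, 0.2333, 0.672, 0, 0.085, 0, 0, 0, 0.2533, 0.7293, 0, 0.085, 0, 0, 0, 0.2707, 0.78, 0, 0.085, 0, 0, 0, 0.2827, 0.8133, 0.0133, 0.085, 0, 0, 0, 0.2873, 0.828, 0.04, 0.085, 0, 0, 0, 0.2873, 0.828, 0.0533, 0.085, 0, 0, 0, 0.2873, 0.828, 0.0533, 0.085, 0, 0, 0, 0.2873, 0.828, 0.0533, 0.085])

```text
time_s: 24.7
tool_pos: [0.473, -0.3325, 0.25]
orientation: [3.088, -0.578, -0.001]
contact_force: [0.4, 0.3, 0.7]
opening: 0.0848
grip_force: 0.0
```

Run:
```python
from h import *
d=grab("wrist","pics/w6.png");P=pts(d);z=P[...,2]
m=(d["range_z"]>0)&(z>.112)&(z<.123)&(abs(P[...,0]-.474)<.06)&(abs(P[...,1]+.332)<.06)
c,r=cv2.minEnclosingCircle(P[m][:,:2].astype(np.float32));print(c,r)
to((*c,.09))
```

```text
(0.47180798649787903, -0.33408334851264954) 0.02475530281662941
(0.47180798649787903, -0.33408334851264954, 0.09) -> [-0.001   0.002   0.1606]
t 24.75 pos [ 0.4734 -0.3325  0.2506] z [ 4.e-04 -4.e-04 -1.e+00] q [-0.27  0.2  -0.21  0.   -1.16  1.48] F [ 0.12 -0.21  0.29] open 0.0853
```

To row units: 0.16 m / 0.75 = 0.2133, 0.155 m / 0.75 = 0.2067.

advance(segments=[0, 0, 0, -0.0013, 0.0013, 0.0533, 0.085, 0, 0, 0, -0.0013, 0.0013, 0.1067, 0.085, 0, 0, 0, -0.0013, 0.0013, 0.1467, 0.085, 0, 0, 0, -0.0013, 0.0013, 0.1733, 0.085, 0, 0, 0, -0.0013, 0.0013, 0.1933, 0.085, 0, 0, 0, -0.0013, 0.0013, 0.2067, 0.085, 0, 0, 0, -0.0013, 0.0013, 0.2133, 0.085, 0, 0, 0, -0.0013, 0.0013, 0.2133, 0.085, 0, 0, 0, -0.0013, 0.0013, 0.2133, 0.03, 0, 0, 0, -0.0013, 0.0013, 0.2133, 0.03, 0, 0, 0, -0.0013, 0.0013, 0.2133, 0.03, 0, 0, 0, -0.0013, 0.0013, 0.2133, 0.03, 0, 0, 0, -0.0013, 0.0013, 0.2133, 0.03, 0, 0, 0, -0.0013, 0.0013, 0.2133, 0.03, 0, 0, 0, -0.0013, 0.0013, 0.2133, 0.03], force=45)

```text
time_s: 26.25
tool_pos: [0.4722, -0.334, 0.0913]
orientation: [3.087, -0.579, 0.003]
contact_force: [-0.4, 0.5, 6.1]
opening: 0.0485
grip_force: 45.8
```

advance(segments=[0, 0, 0, 0, 0, -0.0067, 0.03, 0, 0, 0, 0, 0, -0.0267, 0.03, 0, 0, 0, 0, 0, -0.06, 0.03, 0, 0, 0, 0, 0, -0.1, 0.03, 0, 0, 0, 0, 0, -0.14, 0.03, 0, 0, 0, 0, 0, -0.18, 0.03, 0, 0, 0, 0, 0, -0.22, 0.03, 0, 0, 0, 0, 0, -0.2467, 0.03, 0, 0, 0, 0, 0, -0.2533, 0.03, 0, 0, 0, 0, 0, -0.2533, 0.03, 0, 0, 0, 0, 0, -0.2533, 0.03])

```text
time_s: 27.35
tool_pos: [0.471, -0.3332, 0.2785]
orientation: [-3.087, 0.579, 0.003]
contact_force: [0.5, -0.5, -1.7]
opening: 0.0488
grip_force: 47.0
```

advance(segments=[0, 0, 0, -0.0013, -0.0133, 0, 0.03, 0, 0, 0, -0.0027, -0.04, 0, 0.03, 0, 0, 0, -0.0053, -0.08, 0, 0.03, 0, 0, 0, -0.008, -0.1267, 0, 0.03, 0, 0, 0, -0.0107, -0.1733, 0, 0.03, 0, 0, 0, -0.0133, -0.22, 0, 0.03, 0, 0, 0, -0.016, -0.2667, 0, 0.03, 0, 0, 0, -0.02, -0.3133, 0, 0.03, 0, 0, 0, -0.0227, -0.36, 0, 0.03, 0, 0, 0, -0.0253, -0.4067, 0, 0.03, 0, 0, 0, -0.028, -0.4533, 0, 0.03, 0, 0, 0, -0.0307, -0.4933, 0, 0.03, 0, 0, 0, -0.032, -0.52, 0, 0.03, 0, 0, 0, -0.0333, -0.5333, 0, 0.03, 0, 0, 0, -0.0333, -0.5347, 0, 0.03, 0, 0, 0, -0.0333, -0.5347, 0, 0.03, 0, 0, 0, -0.0333, -0.5347, 0, 0.03, 0, 0, 0, -0.0333, -0.5347, 0, 0.03, 0, 0, 0, -0.0333, -0.5347, 0, 0.03, 0, 0, 0, -0.0333, -0.5347, 0, 0.03])

```text
time_s: 29.35
tool_pos: [0.5936, 0.0488, 0.2802]
orientation: [-3.087, 0.58, -0.0]
contact_force: [-0.2, -0.8, -2.3]
opening: 0.049
grip_force: 48.1
```

Run:
```python
from h import *
to((.5955,.05,.28)); weigh(8)
grab("scene","pics/s7.png")
```

```text
(0.5955, 0.05, 0.28) -> [ 0.0013 -0.0018  0.0002]
t 29.35 pos [0.5936 0.0488 0.2802] z [ 3.e-04  2.e-04 -1.e+00] q [ 0.41  0.21 -0.12 -0.   -1.24  0.79] F [-0.22 -0.83 -2.34] open 0.049
F [-2.000e-03  1.600e-01 -2.403e+00] sd [0.17 0.53 0.49] eff [-48.104  30.487]
```

View pics/s7.png

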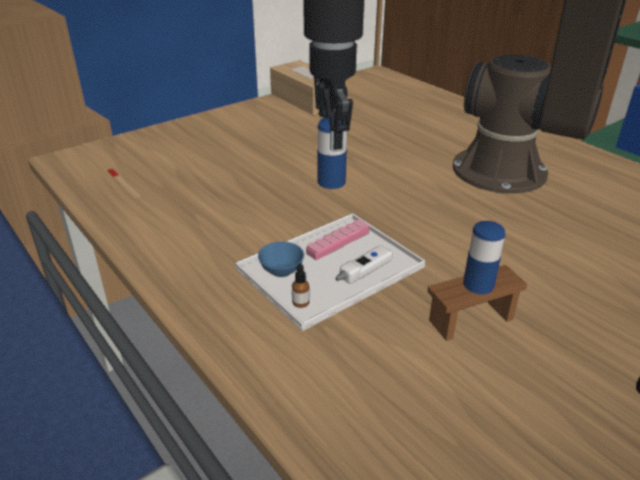

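The held lantern (332,155) hangs upright over the tray, the light one stands on the shelf (484,257), and the tray items have not moved. The TCP is within 2 mm of the tray's middle and the foot is about 0.19 m up.

```bash
python3 -c "
from station import manip
print(manip.hand_in())"
```

```text
the job is handed in; nothing more can be done
None
```

I handed the job in at about 30 s: the left lantern was the empty one (about 114 g) and stands upright on the shelf, and the heavier right one (about 234 g) is held upright and still over the middle of the tray, its foot about 19 cm above the ledge.

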